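Bed the tapered plug into the stopcock and turn it shut

ROBOT

A 6-joint arm with a two-finger parallel gripper is mounted at the origin on the work surface. World frame = base frame: x ahead of the robot, y to its left, z up, the work surface at z = 0. Lengths are in m, angles in rad, forces in N, time in s.
With the tool pointing down it reaches from about 0.375 to 0.975 m from the base axis. Payload 3.8 kg.
Tool frame: the origin (TCP) lies at the very end of the fingers, on their centre line; the grasp point (between the pads) lies 19 mm behind it (bot.grip_point_offset is the distance from the TCP to the grasp point, in m); z points along the fingers, x is the direction in which the jaws open and shut, and the axes are right-handed (so a half turn about z gives the same grasp; the last joint's range is limited). The gripper opens to 85 mm and grips with 20 to 120 N. Pads are 22 mm wide; open, the fingers measure 114 mm over their backs; the gripper's body (76 mm by 85 mm) begins 54 mm behind the grasp point. The pads swing forward as they close: fully open they stand 13 mm farther back than shut.
Start: joints at [-1.387, 0.264, 1.604, -0, 1.274, -0.037], TCP at [0.148, -0.659, 0.231] pointing down, gripper open.
Joint ranges: [-2.63, 2.63], [-0.94, 2.18], [0.31, 2.57], [-1.31, 4.45], [0, 2.66], [-2.55, 2.55]. Speed limits (rad/s): [2.57, 2.57, 3.14, 3.14, 3.14, 3.14].

INTERFACE

Orientations are given as a rotation vector (axis times angle).
In Python, from workcell import bot, read_camera gives the robot as it stands.
- The arm moves only by the tool arm_command, never from a script. Its argument "rows" is a list of rows, each an object with "delta_rot": the turn, a rotation vector about the tool's x, y, z in rad, a list of three; "xyz": the shift along the tool's x, y, z in m, a list of three; "gripper": the finger opening in m, from 0 to 0.0854. A call has 1 to 12 rows; each row shifts and turns the commanded pose from where the row before left it, along the tool's axes as they then stand; what a row does not reach is not made up. A row lasts 1/10 s, in which the tool goes at most 50 mm and 8.59 degrees, less where a joint would pass 70% of its speed; a pose out of reach is approached as far as the arm can. A call is refused whole if a number of a shift passes 0.05 or a number of a turn 0.15, either way. A call with a gripper value outside its range is refused whole. The fingers move at their own pace and stop on an object; "force" is the grip in N (left out, the last holds). Time passes only in rows, so rows that do not move let the fingers close. It gives the time, the measured TCP pose, the force and the opening at its end, in the units of the state.
- bot.read_state(): the state, without advancing time (a new reading comes with each control period).
- read_camera(name): name is "side" or "top"; returns a dict with "pixels" (384x512x3 uint8, red, green, blue), "range_z" (384x512 float32, m along the optical axis (not along the pixel's ray), 0 where there is no reading), "intrinsics" (3x3 intrinsics, pixels), "camera_from_world" (4x4, takes a point from world to camera coordinates). Camera axes: x right, y up, looking along -z (the intrinsics and any distortion apply to the point x, -y, -z); pixel columns grow to the right and rows downward; lengths in m; the calibration is good to about 2 mm. A picture is of the moment at which its call begins.
- bot.finish_job(): hands the job in, once; it reports no verdict.
The state is a dict: "time": time; "q": joint angles; "joint_vel": joint speeds; "joint_torque": joint torques, N m; "tool_pos": TCP position; "tcp_rot": TCP orientation; "wrist_force": force on the tool from outside, world axes, zero at the start; "torque": the same for the moment, N m; "width": opening from 0.0 (shut) to 1.0 (fully open).
Only numpy, scipy, OpenCV 4.12 (cv2) and the standard library are available. Lean on these libraries where they do the work, as an engineer would, in place of code of your own. Each camera call takes 0.05 s, during which the arm holds its last target.

TASK

Take the tapered brass plug with the cross bar out of the wooden block and set it gently, upright, into the bore of the cock body with its bar in line with the pipe. Then, keeping it pressed down firmly but not hard (some 12 to 15 N), turn it a quarter turn, either way, until the bar lies straight across the pipe, so that the taper grips; let go and leave it wedged there. Leave the other plug and everything else on the bench alone.

Things in the scene. Friction and masses are not known exactly. Their poses are not given: they have to be found in the camera images.
- plug_bar (a point): Centre of the cross bar of the loose brass tapered plug (100 mm high, 0.2 to 0.3 kg). Bar 66 mm long (its x), 12 mm thick (y), 18 mm high (z up); under it a 12 mm neck, 18 mm long, then the domed shoulder: 27 mm below this point on the axis, sloping to 39 mm across 36 mm below. Foot 27 mm across, 91 mm below this point. Side slope 6 deg from the axis. It stands upright in a hole of the block. Brass on brass, friction about 0.2.
- cock: The brass cock body screwed to the bench; origin on the bench under the bore's axis. x runs along its pipe stubs (160 mm end to end, 36 mm thick, top 60 mm up), y across, z up. An upright ten-sided barrel, about 54 mm across, has the tapered bore, open at the top.
- bore_mouth (a point): Centre of the barrel's rim, 80 mm above the bench; 43 mm wide there; the 6 deg seat begins 0 to 12 mm down, 38 mm wide: how far differs each time, so the resting plug's bar centre is 28 to 40 mm above here; find it by feel. Pressing and turning beds it about 1 mm more (15 N per mm); pressed without turning only a third of that; turning unpressed frees it. Press 12 to 15 N while turning; it needs 0.3 to 0.6 N m. 20 N is too much.
- rack_top (a point): Centre of the top face of the fixed pine block, 190 (x) by 72 (y) by 36 mm, top 36 mm above the bench. Two 38 mm round holes 30 mm deep, 45 mm either side of the centre along x, hold the two plugs; which is in which varies.
- square_plug: The other, shorter plug in the block, 59 mm high, with an 11 mm square stub on top in place of a bar; origin at its foot. Not wanted.
- elbow: Bystander: a brass street elbow, about 45 mm, standing 48 mm high on the bench; origin at its underside.
- escutcheon: Bystander: a white porcelain escutcheon, a flat dome 84 mm across and 12 mm high; origin at its underside.
- cross: Bystander: a galvanized cross fitting, 88 mm across, 42 mm high; origin at its underside.
- float_ball: Bystander: a copper float ball, 96 mm across, on a small wooden disc; origin at its underside.
- paste_jar: Bystander: a grey jar with a steel lid, 64 mm across, 65 mm high; origin at its underside.
- wrench: Bystander: a steel wrench 200 mm long, lying flat; origin at its underside.
- locknut: Bystander: a steel ring nut, 42 mm across, 10 mm high; origin at its underside.
Things that resemble listed ones, but are neither listed nor needed, are in the scene too. Leave any blue or orange look-alike of the part that bears plug_bar alone.

How it is judged:
On the way, in this order (a step that is already met when the one before it is completed fails the run):
1. the plug is in the bore, upright, its bar in line with the pipe within 20 degrees, not yet wedged (horizontal distance between plug_bar and bore_mouth below 0.008 m and z of plug_bar in the frame of bore_mouth below 0.045 m and angle between plug_bar's own z axis and vertical below 0.1 rad and angle between the x axis of plug_bar and the x axis of cock, either way round below 0.35 rad and contact force between plug and cock below 100 N), for 0.2 s.
2. on the way round, with the bar 30 to 63 degrees from the pipe, the plug is pressed into its taper (walls pressing with over 70 N in all, as some 7 N on the turning plug gives) (horizontal distance between plug_bar and bore_mouth below 0.008 m and z of plug_bar in the frame of bore_mouth below 0.045 m and angle between plug_bar's own z axis and vertical below 0.1 rad and angle between the x axis of plug_bar and the x axis of cock, either way round between 0.52 and 1.1 rad and contact force between plug and cock above 70 N), for 0.1 s.
At the end, for the whole second after the job is handed in: The plug stands upright (within 0.1 rad) in the bore of the cock, released and at rest, its bar across the pipe within 0.26 rad (15 degrees), and so wedged that the bore's walls still press on it with over 45 N in all (its own weight alone gives 10 to 30 N) (horizontal distance between plug_bar and bore_mouth below 0.008 m and z of plug_bar in the frame of bore_mouth below 0.045 m and angle between plug_bar's own z axis and vertical below 0.1 rad and angle between the x axis of plug_bar and the y axis of cock, either way round below 0.26 rad and contact force between plug and cock above 45 N and linear speed of plug below 0.01 m/s); the robot touches nothing.
It fails at once if the plug is forced: the bore's walls press on it with over 220 N in all (about 22 N down on the turning plug) (contact force between plug and cock above 220 N).
It fails at once if the other plug or a bystander is moved by over 20 mm (distance of any of square_plug, elbow, escutcheon, cross, float_ball, paste_jar, wrench, locknut from where it was at the start of the episode above 0.02 m).
It also fails if it takes over 67 s, if anything falls off the work surface, if the arm or the gripper's body presses on something with over 40 N, if the wrist force passes 120 N, or if a joint passes its speed limit or range.

## Working session

There is one attempt and no reset: what is moved stays moved. The work goes in short steps, Python scripts to look and compute and a tool call to move; the robot and the scene stay as the last step left them, time stands still between calls to the robot, and variables do not carry over. Pictures are saved under pics/ and viewed, and the job is handed in when it is done.

Besides the shell and the picture viewer there is one more tool, called after ">>>" as a command line: name --argument value ..., lists and objects as JSON in quotes. arm_command: Moves the arm, as the interface text tells. Its arguments: {"type":"object","properties":{"rows":{"type":"array","items":{"type":"object","properties":{"delta_rot":{"type":"array","items":{"type":"number"}},"xyz":{"type":"array","items":{"type":"number"}},"gripper":{"type":"number"}}}},"force":{"type":"number"}},"required":["rows"]}

```bash
mkdir -p pics; ls
cat > h.py <<'E'
import numpy as np,cv2
from workcell import bot, read_camera
def cam(n):
    d=read_camera(n); return d
def save(d,name): cv2.imwrite(f'pics/{name}.png',cv2.cvtColor(d['pixels'],cv2.COLOR_RGB2BGR))
def world(d,u,v,z=None):
    K=d['intrinsics'];M=np.linalg.inv(d['camera_from_world'])
    r=np.linalg.inv(K)@np.array([u,v,1.]); r=np.array([r[0],-r[1],-1.])
    R=M[:3,:3]@r;o=M[:3,3]
    if z is None: s=d['range_z'][int(round(v)),int(round(u))]
    else: s=(z-o[2])/R[2]
    return o+s*R
def cloud(d):
    K=d['intrinsics'];M=np.linalg.inv(d['camera_from_world'])
    v,u=np.mgrid[0:384,0:512]; s=d['range_z']
    p=np.stack([u,v,np.ones_like(u)],-1)@np.linalg.inv(K).T*s[...,None]
    p=p*[1,-1,-1]
    P=p@M[:3,:3].T+M[:3,3]; P[s==0]=np.nan
    return P
E
python3 - <<'E'
from h import *
import pickle
o={}
for n in('side','top'):
    d=cam(n);save(d,n+'0');o[n]=d
    print(n,np.linalg.inv(d['camera_from_world'])[:3,[2,3]].round(3).tolist(),d['intrinsics'][0].round(1))
pickle.dump(o,open('c0.pkl','wb'))
print(bot.read_state())
E
```

```text
pics
side [[-0.119, 0.43], [-0.84, -0.927], [0.53, 0.667]] [359.    0.  255.5]
top [[-0.218, 0.295], [-0.005, 0.006], [0.976, 1.238]] [393.1   0.  250.3]
{'time': 0.1, 'q': array([-1.38691807e+00,  2.64701612e-01,  1.60524531e+00,  6.11602438e-05,
        1.27368366e+00, -3.69009457e-02]), 'joint_vel': array([ 8.31946415e-04, -2.77643093e-03, -4.11966464e-03, -1.03763941e-03,
       -7.09889094e-05,  5.75148116e-04]), 'joint_torque': array([ 3.96837468e-04, -5.16706932e+01, -3.68589628e+01,  5.57161613e-06,
        6.29301067e-03,  1.58784422e-05]), 'tool_pos': array([ 0.14771545, -0.65796551,  0.23006623]), 'tcp_rot': array([-2.45155416e+00,  1.96235566e+00,  2.36263211e-03]), 'wrist_force': array([-1.2675587 , -0.15568638, -0.82321745]), 'torque': array([-0.03485012,  0.02155436, -0.00618603]), 'width': 0.9984744622865256}
```

View pics/top0.png

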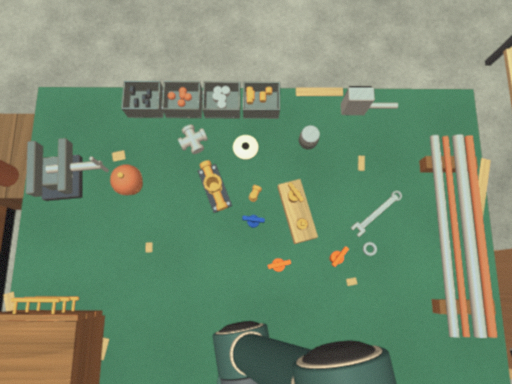

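View pics/side0.png

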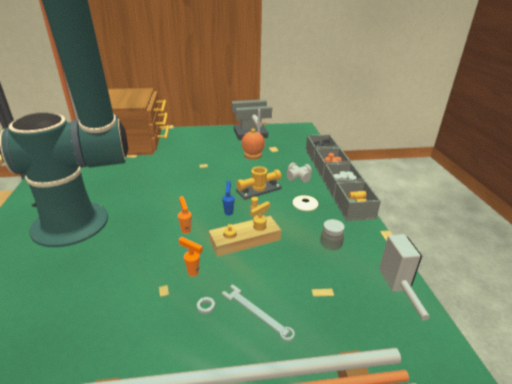

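Top view: the cock is at (213,186), the block at (298,211), a bar plug at about (294,193) and the square plug at (302,224). Possible mistakes: blue plug (253,221), orange plugs (279,265) and (340,257), and the brass elbow (255,192). I choose the brass plug in the block at (294,193), and will check it in a close crop.

Run:
```python
from h import *
import pickle
o=pickle.load(open('c0.pkl','rb'))
t=o['top']['pixels'][145:255,180:335][...,::-1]; s=o['side']['pixels'][155:265,170:310][...,::-1]
t=cv2.resize(t,None,fx=5,fy=5,interpolation=cv2.INTER_CUBIC)
s=cv2.resize(s,None,fx=5,fy=5,interpolation=cv2.INTER_CUBIC)
cv2.imwrite('pics/tc.png',t);cv2.imwrite('pics/sc.png',s)
P=cloud(o['top']);Q=cloud(o['side'])
for (u,v) in [(298,211),(294,193),(302,224),(213,186),(213,196),(260,240)]: print(u,v,P[v,u].round(3))
```

```text
298 211 [ 0.51  -0.137  0.04 ]
294 193 [ 0.553 -0.119  0.1  ]
302 224 [ 0.467 -0.145  0.06 ]
213 186 [0.592 0.13  0.026]
213 196 [0.563 0.131 0.009]
260 240 [ 0.424 -0.02  -0.003]
```

View pics/tc.png

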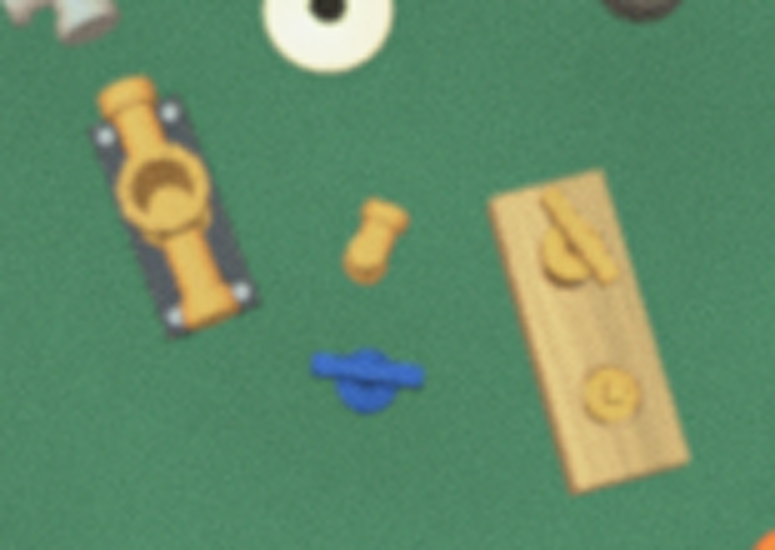

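View pics/sc.png

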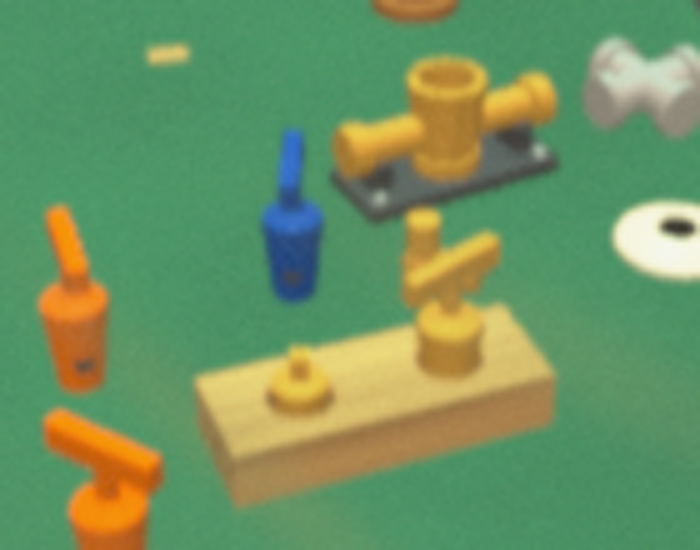

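The crop confirms it: the brass plug with the cross bar is in the block, with the bar at about (295,192) in the top view. The square stub is in the other hole. Next I measure both.

```bash
cat > m.py <<'E'
from h import *
import pickle
def project(d,p):
    c=d['camera_from_world']@np.r_[p,1]; q=d['intrinsics']@np.array([c[0],-c[1],-c[2]]); return q[:2]/q[2]
if __name__=='__main__':
    o=pickle.load(open('c0.pkl','rb'))
    for n in('top','side'):
        d=o[n];P=cloud(d)
        near=lambda c,r:np.hypot(P[...,0]-c[0],P[...,1]-c[1])<r
        m=near((.55,-.119),.06)&(P[...,2]>.085)&(P[...,2]<.125)
        p=P[m]; r=cv2.minAreaRect(p[:,:2].astype(np.float32)*1000); print(n,'bar',len(p),p.mean(0).round(4),r,np.percentile(p[:,2],[5,50,95]).round(4))
        c,V=np.linalg.eigh(np.cov(p[:,:2].T)); print('  yaw',np.degrees(np.arctan2(V[1,1],V[0,1])))
        m=near((.59,.13),.05)&(P[...,2]>.07)&(P[...,2]<.095);p=P[m]
        r=cv2.minEnclosingCircle(p[:,:2].astype(np.float32)*1000);print(' rim',len(p),r,np.median(p[:,2]))
        m=near((.585,.13),.1)&(P[...,2]>.03)&(P[...,2]<.07);p=P[m]
        r=cv2.minAreaRect(p[:,:2].astype(np.float32)*1000);print(' pipe',r)
        c,V=np.linalg.eigh(np.cov(p[:,:2].T)); print('  yaw',np.degrees(np.arctan2(V[1,1],V[0,1])))
        # colour: brass mask hull
        hsv=cv2.cvtColor(d['pixels'],cv2.COLOR_RGB2HSV)
        b=cv2.inRange(hsv,(8,110,90),(28,255,255))
        cv2.imwrite(f'pics/mask_{n}.png',cv2.resize(b[150:260,170:330],None,fx=4,fy=4,interpolation=0))
E
python3 m.py
```

```text
top bar 111 [ 0.5551 -0.1228  0.104 ] ((556.4151000976562, -123.28883361816406), (65.31294250488281, 12.395979881286621), 35.09425354003906) [0.0927 0.1053 0.1093]
  yaw -144.135006035507
 rim 144 ((589.7141723632812, 126.43296813964844), 27.801219940185547) 0.0786416271557937
 pipe ((589.861328125, 125.26414489746094), (159.75904846191406, 43.67719650268555), 19.866344451904297)
  yaw -157.68039673924542
side bar 152 [ 0.5551 -0.1265  0.1018] ((556.1542358398438, -123.20419311523438), (65.80867767333984, 14.31287670135498), 33.88206100463867) [0.0913 0.1029 0.109 ]
  yaw -146.50388380777403
 rim 130 ((588.8404541015625, 129.18289184570312), 29.313508987426758) 0.07909053074926692
 pipe ((589.7565307617188, 125.88776397705078), (161.75650024414062, 46.50762939453125), 21.167129516601562)
  yaw -158.57440796050025
```

```bash
cat > go.py <<'E'
import sys,numpy as np
from workcell import bot
from scipy.spatial.transform import Rotation as Ro
def st():
    s=bot.read_state();R=Ro.from_rotvec(s['tcp_rot']).as_matrix()
    print('t',round(s['time'],2),'tcp',s['tool_pos'].round(4),'jawyaw',round(np.degrees(np.arctan2(R[1,0],R[0,0])),2),'zaxis',R[:,2].round(4),'F',s['wrist_force'].round(2),'T',s['torque'].round(3),'w',round(s['width']*.0854,4),'q',s['q'].round(2));return s,R
if __name__=='__main__':
    s,R=st()
    if len(sys.argv)>1:
        x,y,z,yaw=map(float,sys.argv[1:5])
        print('shift tool',(R.T@(np.array([x,y,z])-s['tool_pos'])).round(4))
        c,n=np.cos(np.radians(yaw)),np.sin(np.radians(yaw))
        Rt=np.array([[c,n,0],[n,-c,0],[0,0,-1.]])
        print('turn tool',Ro.from_matrix(R.T@Rt).as_rotvec().round(4))
E
python3 go.py 0.556 -0.123 0.2 -55
```

```text
t 0.1 tcp [ 0.1477 -0.658   0.2301] jawyaw -77.35 zaxis [-3.e-04  2.e-03 -1.e+00] F [-1.27 -0.16 -0.82] T [-0.035  0.022 -0.006] w 0.0853 q [-1.39  0.26  1.61  0.    1.27 -0.04]
shift tool [-0.4325 -0.5155  0.031 ]
turn tool [-0.0005  0.002  -0.3901]
```

>>> arm_command --rows '[{"xyz": [-0.027,-0.032,0],"delta_rot": [0,0,0],"gripper": 0.05},{"xyz": [-0.027,-0.032,0],"delta_rot": [0,0,0],"gripper": 0.05},{"xyz": [-0.027,-0.032,0],"delta_rot": [0,0,0],"gripper": 0.05},{"xyz": [-0.027,-0.032,0],"delta_rot": [0,0,0],"gripper": 0.05},{"xyz": [-0.027,-0.032,0],"delta_rot": [0,0,0],"gripper": 0.05},{"xyz": [-0.027,-0.032,0],"delta_rot": [0,0,0],"gripper": 0.05},{"xyz": [-0.027,-0.032,0],"delta_rot": [0,0,0],"gripper": 0.05},{"xyz": [-0.027,-0.032,0],"delta_rot": [0,0,0],"gripper": 0.05},{"xyz": [-0.027,-0.032,0],"delta_rot": [0,0,0],"gripper": 0.05},{"xyz": [-0.027,-0.032,0],"delta_rot": [0,0,0],"gripper": 0.05},{"xyz": [-0.027,-0.032,0],"delta_rot": [0,0,0],"gripper": 0.05},{"xyz": [-0.027,-0.032,0],"delta_rot": [0,0,0],"gripper": 0.05}]'

```text
time: 1.3
tool_pos: [0.452, -0.2567, 0.2309]
tcp_rot: [2.453, -1.963, -0.001]
wrist_force: [0.8, -0.1, -0.5]
width: 0.584
```

```bash
python3 go.py 0.556 -0.123 0.2 -55
```

```text
t 1.3 tcp [ 0.452  -0.2567  0.2309] jawyaw -77.35 zaxis [-4.e-04  2.e-04 -1.e+00] F [ 0.8  -0.15 -0.48] T [ 0.01  -0.002 -0.001] w 0.0499 q [-0.56 -0.03  1.93 -0.    1.24  0.79]
shift tool [-0.1077 -0.1307  0.0309]
turn tool [ 3.000e-04  4.000e-04 -3.902e-01]
```

>>> arm_command --rows '[{"xyz": [-0.027,-0.0327,0]},{"xyz": [-0.027,-0.0327,0]},{"xyz": [-0.027,-0.0327,0]},{"xyz": [-0.0267,-0.0326,0]},{"delta_rot": [0,0,-0.13]},{"delta_rot": [0,0,-0.13]},{"delta_rot": [0,0,-0.13]},{"xyz": [0,0,0.03]},{"xyz": [0,0,0]}]'

```text
invalid input
```

```bash
python3 go.py 0.556 -0.123 0.078 -55
python3 - <<'E'
from h import *
for n in('side','top'):
    d=cam(n);save(d,n+'1')
    cv2.imwrite(f'pics/{n}1c.png',cv2.resize(d['pixels'][120:270,170:350][...,::-1],None,fx=4,fy=4,interpolation=cv2.INTER_CUBIC))
E
```

```text
t 1.3 tcp [ 0.452  -0.2567  0.2309] jawyaw -77.35 zaxis [-4.e-04  2.e-04 -1.e+00] F [ 0.8  -0.15 -0.48] T [ 0.01  -0.002 -0.001] w 0.0499 q [-0.56 -0.03  1.93 -0.    1.24  0.79]
shift tool [-0.1077 -0.1308  0.1529]
turn tool [ 3.000e-04  4.000e-04 -3.902e-01]
```

View pics/side1c.png

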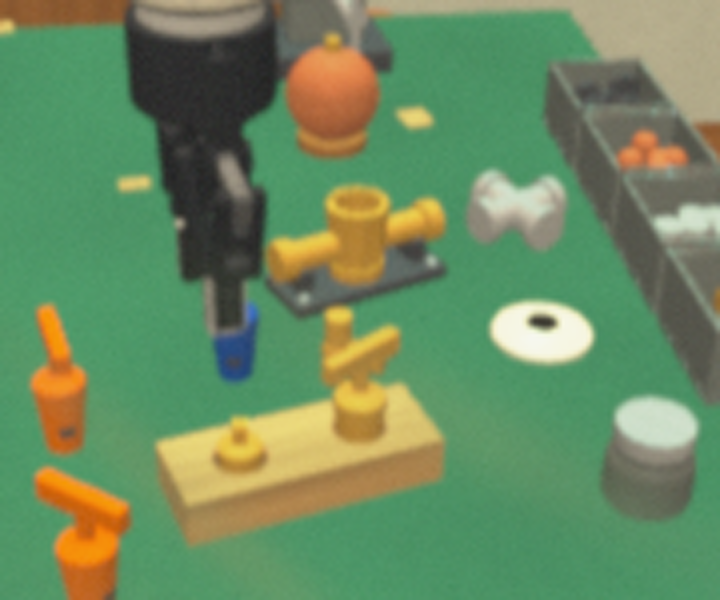

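All three fields are needed in each row.

>>> arm_command --rows '[{"xyz": [-0.027,-0.0327,0],"delta_rot": [0,0,0],"gripper": 0.05},{"xyz": [-0.027,-0.0327,0],"delta_rot": [0,0,0],"gripper": 0.05},{"xyz": [-0.027,-0.0327,0],"delta_rot": [0,0,0],"gripper": 0.05},{"xyz": [-0.0267,-0.0326,0],"delta_rot": [0,0,0],"gripper": 0.05},{"xyz": [0,0,0],"delta_rot": [0,0,-0.13],"gripper": 0.05},{"xyz": [0,0,0],"delta_rot": [0,0,-0.13],"gripper": 0.05},{"xyz": [0,0,0],"delta_rot": [0,0,-0.13],"gripper": 0.05},{"xyz": [0,0,0.03],"delta_rot": [0,0,0],"gripper": 0.05},{"xyz": [0,0,0.02],"delta_rot": [0,0,0],"gripper": 0.05},{"xyz": [0,0,0],"delta_rot": [0,0,0],"gripper": 0.05}]'

```text
time: 2.4
tool_pos: [0.5523, -0.1247, 0.1772]
tcp_rot: [2.784, -1.45, -0.012]
wrist_force: [-1.7, -0.1, 0.1]
width: 0.586
```

```bash
python3 go.py 0.556 -0.123 0.078 -55
python3 - <<'E'
from h import *
d=cam('side');save(d,'side2')
cv2.imwrite('pics/side2c.png',cv2.resize(d['pixels'][120:270,170:350][...,::-1],None,fx=4,fy=4,interpolation=cv2.INTER_CUBIC))
E
```

```text
t 2.4 tcp [ 0.5523 -0.1247  0.1772] jawyaw -55.03 zaxis [-0.0076  0.0017 -1.    ] F [-1.7  -0.09  0.1 ] T [-0.007  0.031 -0.03 ] w 0.05 q [-0.27  0.11  1.89 -0.    1.15  0.69]
shift tool [ 0.0013 -0.0045  0.0992]
turn tool [ 0.0053  0.0057 -0.0006]
```

View pics/side2c.png

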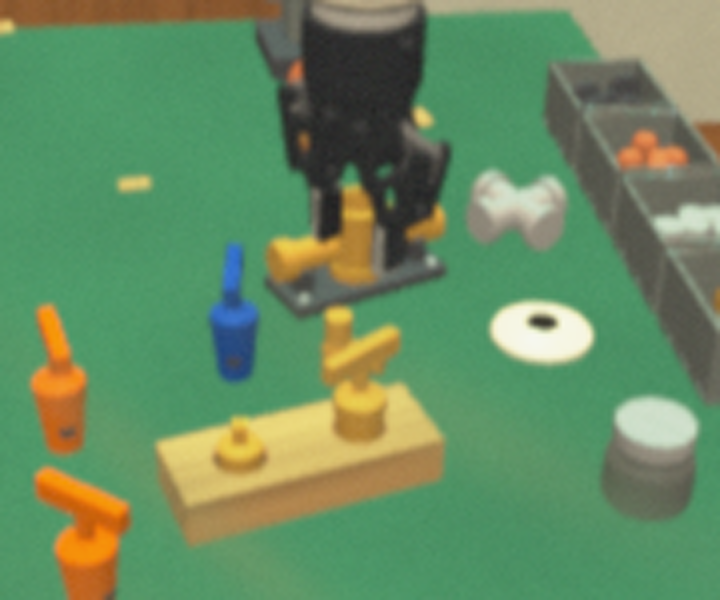

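>>> arm_command --rows '[{"xyz": [0.001,-0.0045,0.02],"delta_rot": [0,0,0],"gripper": 0.05},{"xyz": [0,0,0.02],"delta_rot": [0,0,0],"gripper": 0.05},{"xyz": [0,0,0],"delta_rot": [0,0,0],"gripper": 0.05},{"xyz": [0,0,0],"delta_rot": [0,0,0],"gripper": 0.05}]'

```text
time: 2.85
tool_pos: [0.5601, -0.1233, 0.1423]
tcp_rot: [-2.786, 1.451, -0.001]
wrist_force: [-0.0, -0.8, 0.1]
width: 0.585
```

```bash
python3 go.py 0.556 -0.123 0.078 -55
```

```text
t 2.85 tcp [ 0.5601 -0.1233  0.1423] jawyaw -55.02 zaxis [ 5.e-04 -2.e-04 -1.e+00] F [-0.04 -0.79  0.14] T [ 0.006 -0.017  0.034] w 0.05 q [-0.26  0.15  1.92 -0.    1.08  0.7 ]
shift tool [-0.0026  0.0032  0.0643]
turn tool [-0.0003 -0.0005 -0.0003]
```

>>> arm_command --rows '[{"xyz": [-0.0026,0.0032,0.0],"delta_rot": [0,0,0],"gripper": 0.05},{"xyz": [0,0,0.02],"delta_rot": [0,0,0],"gripper": 0.05},{"xyz": [0,0,0.02],"delta_rot": [0,0,0],"gripper": 0.05},{"xyz": [0,0,0.012],"delta_rot": [0,0,0],"gripper": 0.05},{"xyz": [0,0,0.012],"delta_rot": [0,0,0],"gripper": 0.05},{"xyz": [0,0,0],"delta_rot": [0,0,0],"gripper": 0.05},{"xyz": [0,0,0],"delta_rot": [0,0,0],"gripper": 0.05}]'

```text
time: 3.55
tool_pos: [0.5559, -0.1227, 0.0776]
tcp_rot: [-2.786, 1.451, -0.0]
wrist_force: [0.4, -0.3, -0.2]
width: 0.59
```

```bash
python3 go.py 0.556 -0.123 0.078 -55
python3 - <<'E'
from h import *
d=cam('side');save(d,'side3')
cv2.imwrite('pics/side3c.png',cv2.resize(d['pixels'][150:250,200:310][...,::-1],None,fx=6,fy=6,interpolation=cv2.INTER_CUBIC))
E
```

```text
t 3.55 tcp [ 0.5559 -0.1227  0.0776] jawyaw -55.01 zaxis [ 3.e-04 -1.e-04 -1.e+00] F [ 0.36 -0.33 -0.18] T [ 0.031 -0.036  0.039] w 0.0504 q [-0.26  0.21  1.97  0.    0.96  0.7 ]
shift tool [ 0.0003  0.0001 -0.0004]
turn tool [-0.0002 -0.0002 -0.0001]
```

View pics/side3c.png

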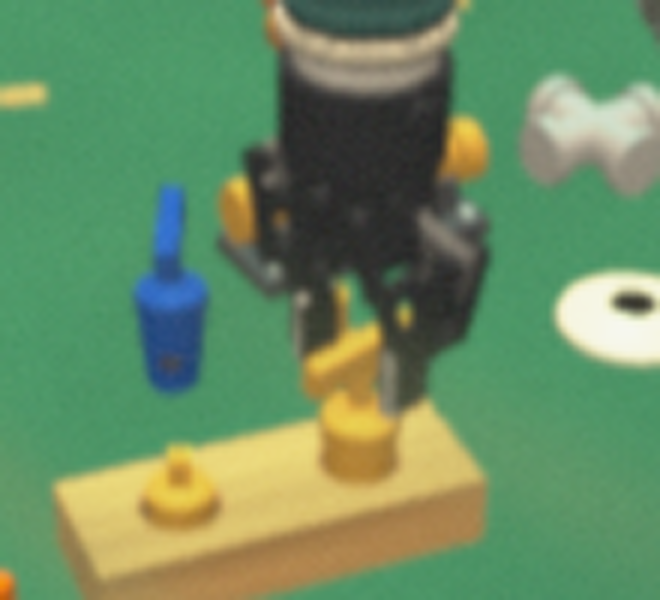

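The bar is between the jaws. Closing.

>>> arm_command --rows '[{"xyz": [0,0,0],"delta_rot": [0,0,0],"gripper": 0.02},{"xyz": [0,0,0],"delta_rot": [0,0,0],"gripper": 0.012},{"xyz": [0,0,0],"delta_rot": [0,0,0],"gripper": 0.0},{"xyz": [0,0,0],"delta_rot": [0,0,0],"gripper": 0.0},{"xyz": [0,0,0],"delta_rot": [0,0,0],"gripper": 0.0},{"xyz": [0,0,0],"delta_rot": [0,0,0],"gripper": 0.0},{"xyz": [0,0,0],"delta_rot": [0,0,0],"gripper": 0.0}]' --force 90

```text
time: 4.3
tool_pos: [0.5564, -0.1229, 0.0781]
tcp_rot: [-2.786, 1.451, -0.003]
wrist_force: [-0.0, -0.9, 6.0]
width: 0.126
```

```bash
python3 go.py 0.556 -0.123 0.078 -55
```

```text
t 4.3 tcp [ 0.5564 -0.1229  0.0781] jawyaw -55.0 zaxis [ 1.7e-03 -6.0e-04 -1.0e+00] F [-0.03 -0.88  6.04] T [-0.091 -0.043  0.024] w 0.0108 q [-0.26  0.21  1.97 -0.    0.96  0.7 ]
shift tool [-0.0002  0.0004  0.0001]
turn tool [-0.001  -0.0014 -0.    ]
```

>>> arm_command --rows '[{"xyz": [0,0,-0.005],"delta_rot": [0,0,0],"gripper": 0.0},{"xyz": [0,0,-0.01],"delta_rot": [0,0,0],"gripper": 0.0},{"xyz": [0,0,-0.02],"delta_rot": [0,0,0],"gripper": 0.0},{"xyz": [0,0,-0.02],"delta_rot": [0,0,0],"gripper": 0.0},{"xyz": [0,0,-0.025],"delta_rot": [0,0,0],"gripper": 0.0},{"xyz": [0,0,-0.025],"delta_rot": [0,0,0],"gripper": 0.0},{"xyz": [0,0,-0.01],"delta_rot": [0,0,0],"gripper": 0.0},{"xyz": [0,0,0],"delta_rot": [0,0,0],"gripper": 0.0},{"xyz": [0,0,0],"delta_rot": [0,0,0],"gripper": 0.0}]'

```text
time: 5.2
tool_pos: [0.5548, -0.1224, 0.1912]
tcp_rot: [2.786, -1.45, -0.003]
wrist_force: [0.3, -0.7, -1.6]
width: 0.126
```

```bash
python3 go.py 0.5897 0.1265 0.193 -69.5;  python3 - <<'E'
from h import *
import pickle
o={}
for n in('side','top'):
    d=cam(n);save(d,n+'4');o[n]=d
pickle.dump(o,open('c4.pkl','wb'))
d=o['side']
cv2.imwrite('pics/side4c.png',cv2.resize(d['pixels'][130:250,190:310][...,::-1],None,fx=5,fy=5,interpolation=cv2.INTER_CUBIC))
E
```

```text
t 5.2 tcp [ 0.5548 -0.1224  0.1912] jawyaw -55.0 zaxis [-1.7e-03  5.0e-04 -1.0e+00] F [ 0.26 -0.69 -1.55] T [-0.009  0.019 -0.087] w 0.0108 q [-0.26  0.09  1.88  0.    1.17  0.7 ]
shift tool [-0.1839 -0.1713 -0.0018]
turn tool [0.0013 0.0012 0.2531]
```

View pics/side4c.png

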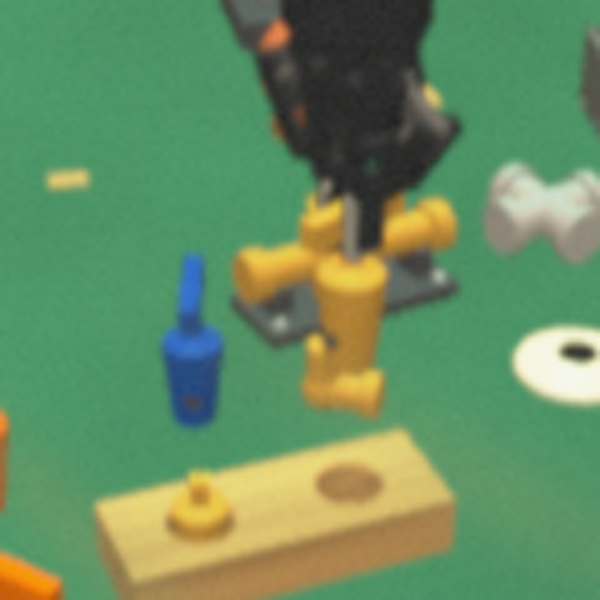

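The plug is lifted upright and the hole at about (348,484) in the crop is empty. Moving over the bore.

>>> arm_command --rows '[{"xyz": [-0.012,-0.011,0],"delta_rot": [0,0,0],"gripper": 0.0},{"xyz": [-0.022,-0.02,0],"delta_rot": [0,0,0],"gripper": 0.0},{"xyz": [-0.03,-0.028,0],"delta_rot": [0,0,0],"gripper": 0.0},{"xyz": [-0.03,-0.028,0],"delta_rot": [0,0,0],"gripper": 0.0},{"xyz": [-0.03,-0.028,0],"delta_rot": [0,0,0],"gripper": 0.0},{"xyz": [-0.03,-0.028,0],"delta_rot": [0,0,0],"gripper": 0.0},{"xyz": [-0.02,-0.018,0],"delta_rot": [0,0,0],"gripper": 0.0},{"xyz": [-0.01,-0.01,0],"delta_rot": [0,0,0],"gripper": 0.0},{"xyz": [0,0,0],"delta_rot": [0,0,0.12],"gripper": 0.0},{"xyz": [0,0,0],"delta_rot": [0,0,0.133],"gripper": 0.0},{"xyz": [0,0,0],"delta_rot": [0,0,0],"gripper": 0.0},{"xyz": [0,0,0],"delta_rot": [0,0,0],"gripper": 0.0}]'

```text
time: 6.5
tool_pos: [0.5898, 0.1259, 0.1917]
tcp_rot: [2.583, -1.787, -0.001]
wrist_force: [-1.0, -0.4, -2.7]
width: 0.122
```

```bash
python3 go.py 0.5897 0.1265 0.193 -69.5;  python3 - <<'E'
from h import *
import pickle
o={}
for n in('side','top'):
    d=cam(n);save(d,n+'5');o[n]=d
pickle.dump(o,open('c5.pkl','wb'))
a=[cv2.resize(o[n]['pixels'][b[0]:b[0]+90,b[1]:b[1]+90][...,::-1],None,fx=4.4,fy=4.4,interpolation=cv2.INTER_CUBIC) for n,b in(('side',(120,215)),('top',(135,165)))]
cv2.imwrite('pics/c5.png',np.hstack(a))
E
```

```text
t 6.5 tcp [0.5898 0.1259 0.1917] jawyaw -69.35 zaxis [-1.2e-03 -4.0e-04 -1.0e+00] F [-1.01 -0.38 -2.67] T [0.037 0.026 0.049] w 0.0104 q [ 0.17  0.16  1.81 -0.    1.18  1.38]
shift tool [-0.0006 -0.0001 -0.0013]
turn tool [0.0012 0.0001 0.0027]
```

View pics/c5.png

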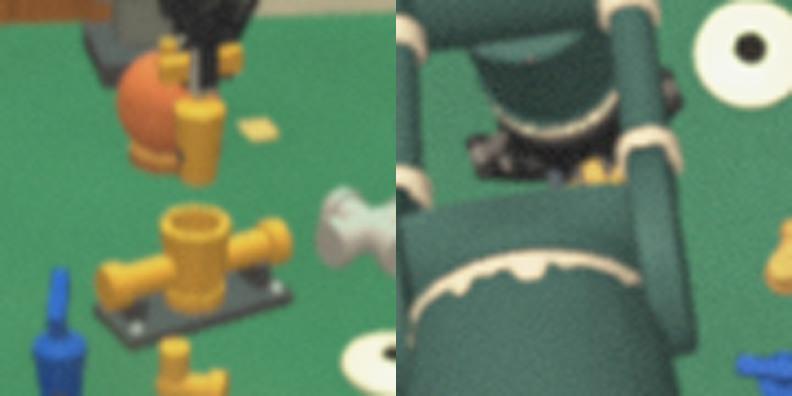

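Run:
```python
from m import *
d=pickle.load(open('c5.pkl','rb'))['side']
hsv=cv2.cvtColor(d['pixels'],cv2.COLOR_RGB2HSV)
b=cv2.inRange(hsv,(10,120,80),(30,255,255))
def seg(v,uc):
    u=int(round(uc));l=r=u
    while b[v,l-1]:l-=1
    while b[v,r+1]:r+=1
    return l,r
for nm,ax in(('plug',(0.5898,0.1259)),('cock',(0.5897,0.1265))):
  for z in ((.125,.13,.135,.14,.145,.15,.155) if nm=='plug' else (.02,.025,.068,.072,.075,.08)):
    q=project(d,np.array([*ax,z])); l,r=seg(int(round(q[1])),q[0]); print(nm,z,q.round(1),l,r,'off px',round((l+r)/2-q[0],2))
P=cloud(d)
for nm,lo,hi in(('plug',.13,.16),('rim',.07,.085)):
    m=(np.hypot(P[...,0]-.59,P[...,1]-.126)<.05)&(P[...,2]>lo)&(P[...,2]<hi)&(b>0)
    p=P[m];print(nm,len(p),p.mean(0).round(4),p.min(0).round(4),p.max(0).round(4))
# rim ellipse: pixel mask of top rim
```

```text
plug 0.125 [259.5 158.7] 255 263 off px -0.51
plug 0.13 [259.5 157.3] 246 263 off px -5.05
plug 0.135 [259.6 156. ] 245 263 off px -5.58
plug 0.14 [259.6 154.6] 245 263 off px -5.61
plug 0.145 [259.6 153.2] 245 264 off px -5.15
plug 0.15 [259.7 151.8] 245 264 off px -5.18
plug 0.155 [259.7 150.5] 244 264 off px -5.71
cock 0.02 [258.8 185.6] 252 265 off px -0.29
cock 0.025 [258.8 184.4] 237 265 off px -7.82
cock 0.068 [259.1 173.6] 252 280 off px 6.91
cock 0.072 [259.1 172.5] 252 280 off px 6.88
cock 0.075 [259.1 171.8] 252 267 off px 0.37
cock 0.08 [259.2 170.5] 252 266 off px -0.17
plug 69 [0.5876 0.1148 0.1456] [0.5735 0.108  0.1303] [0.6036 0.1264 0.1588]
rim 113 [0.5888 0.1245 0.0779] [0.5642 0.101  0.0701] [0.6138 0.1525 0.0838]
```

>>> arm_command --rows '[{"xyz": [-0.0009,0,0.005],"delta_rot": [0,0,0],"gripper": 0.0},{"xyz": [0,0,0.015],"delta_rot": [0,0,0],"gripper": 0.0},{"xyz": [0,0,0.02],"delta_rot": [0,0,0],"gripper": 0.0},{"xyz": [0,0,0.01],"delta_rot": [0,0,0],"gripper": 0.0},{"xyz": [0,0,0.01],"delta_rot": [0,0,0],"gripper": 0.0},{"xyz": [0,0,0.01],"delta_rot": [0,0,0],"gripper": 0.0},{"xyz": [0,0,0],"delta_rot": [0,0,0],"gripper": 0.0},{"xyz": [0,0,0],"delta_rot": [0,0,0],"gripper": 0.0}]'

```text
time: 7.4
tool_pos: [0.59, 0.1271, 0.1223]
tcp_rot: [-2.581, 1.791, 0.0]
wrist_force: [0.4, 0.2, -2.2]
width: 0.127
```

```bash
python3 go.py 0.5897 0.1268 0.106 -69.5;  python3 - <<'E'
from h import *
d=cam('side');save(d,'side6')
cv2.imwrite('pics/side6c.png',cv2.resize(d['pixels'][120:210,215:305][...,::-1],None,fx=6,fy=6,interpolation=cv2.INTER_CUBIC))
E
```

```text
t 7.4 tcp [0.59   0.1271 0.1223] jawyaw -69.5 zaxis [-0.  0. -1.] F [ 0.45  0.2  -2.24] T [0.037 0.025 0.017] w 0.0109 q [0.17 0.22 1.87 0.   1.05 1.38]
shift tool [0.0001 0.0004 0.0163]
turn tool [0. 0. 0.]
```

View pics/side6c.png

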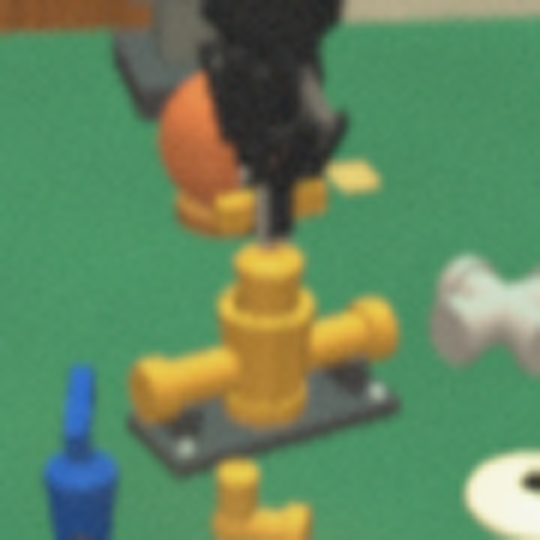

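The plug is centred in the mouth with no side load. Going down slowly by feel.

>>> arm_command --rows '[{"xyz": [0,0,0.005],"delta_rot": [0,0,0],"gripper": 0.0},{"xyz": [0,0,0.005],"delta_rot": [0,0,0],"gripper": 0.0},{"xyz": [0,0,0.004],"delta_rot": [0,0,0],"gripper": 0.0},{"xyz": [0,0,0.003],"delta_rot": [0,0,0],"gripper": 0.0},{"xyz": [0,0,0],"delta_rot": [0,0,0],"gripper": 0.0},{"xyz": [0,0,0],"delta_rot": [0,0,0],"gripper": 0.0}]'

```text
time: 8.05
tool_pos: [0.5895, 0.1274, 0.1049]
tcp_rot: [2.581, -1.791, -0.001]
wrist_force: [-0.5, 2.7, -1.9]
width: 0.125
```

>>> arm_command --rows '[{"xyz": [0,0,0.001],"delta_rot": [0,0,0],"gripper": 0.0},{"xyz": [0,0,0.001],"delta_rot": [0,0,0],"gripper": 0.0},{"xyz": [0,0,0],"delta_rot": [0,0,0],"gripper": 0.0}]'

```text
time: 8.35
tool_pos: [0.5897, 0.1274, 0.1034]
tcp_rot: [-2.581, 1.791, 0.001]
wrist_force: [-3.1, 3.6, -0.2]
width: 0.123
```

>>> arm_command --rows '[{"xyz": [0,0,0.001],"delta_rot": [0,0,0],"gripper": 0.0},{"xyz": [0,0,0],"delta_rot": [0,0,0],"gripper": 0.0}]'

```text
time: 8.55
tool_pos: [0.5896, 0.1275, 0.1024]
tcp_rot: [-2.581, 1.791, 0.001]
wrist_force: [-2.6, 4.6, -0.5]
width: 0.12
```

>>> arm_command --rows '[{"xyz": [-0.0008,0.0001,0],"delta_rot": [0,0,0],"gripper": 0.0},{"xyz": [0,0,0.0],"delta_rot": [0,0,0],"gripper": 0.0}]'

```text
time: 8.75
tool_pos: [0.5896, 0.1277, 0.1023]
tcp_rot: [2.581, -1.79, 0.001]
wrist_force: [-1.9, 2.7, -0.7]
width: 0.124
```

>>> arm_command --rows '[{"xyz": [0,0,0.001],"delta_rot": [0,0,0],"gripper": 0.0},{"xyz": [0,0,0],"delta_rot": [0,0,0],"gripper": 0.0}]'

```text
time: 8.95
tool_pos: [0.5895, 0.1277, 0.1012]
tcp_rot: [-2.581, 1.791, -0.0]
wrist_force: [-1.4, 3.4, -1.2]
width: 0.122
```

```bash
python3 go.py 0.5897 0.1268 0.106 -69.5
```

```text
t 8.95 tcp [0.5895 0.1277 0.1012] jawyaw -69.5 zaxis [ 0.e+00  1.e-04 -1.e+00] F [-1.37  3.39 -1.15] T [ 0.59   0.378 -0.012] w 0.0105 q [0.17 0.24 1.89 0.   1.01 1.39]
shift tool [ 0.001   0.0002 -0.0048]
turn tool [-0.0001  0.     -0.    ]
```

>>> arm_command --rows '[{"xyz": [-0.0007,0,0],"delta_rot": [0,0,0],"gripper": 0.0},{"xyz": [0,0,0.001],"delta_rot": [0,0,0],"gripper": 0.0},{"xyz": [0,0,0.0],"delta_rot": [0,0,0],"gripper": 0.0}]'

```text
time: 9.25
tool_pos: [0.5894, 0.128, 0.1001]
tcp_rot: [2.581, -1.79, 0.001]
wrist_force: [-0.6, 0.6, -2.2]
width: 0.123
```

>>> arm_command --rows '[{"xyz": [0,0,0.001],"delta_rot": [0,0,0],"gripper": 0.0},{"xyz": [0,0,0.0],"delta_rot": [0,0,0],"gripper": 0.0}]'

```text
time: 9.45
tool_pos: [0.5894, 0.1281, 0.0997]
tcp_rot: [2.581, -1.791, 0.001]
wrist_force: [-1.8, -0.8, 2.2]
width: 0.125
```

>>> arm_command --rows '[{"xyz": [0,0,0.001],"delta_rot": [0,0,0],"gripper": 0.0},{"xyz": [0,0,0.0],"delta_rot": [0,0,0],"gripper": 0.0}]'

```text
time: 9.65
tool_pos: [0.5895, 0.1281, 0.0994]
tcp_rot: [2.581, -1.791, 0.001]
wrist_force: [-2.9, -1.2, 5.6]
width: 0.122
```

```bash
python3 go.py 0.5897 0.1268 0.106 -69.5
```

```text
t 9.65 tcp [0.5895 0.1281 0.0994] jawyaw -69.5 zaxis [ 5.e-04 -5.e-04 -1.e+00] F [-2.9  -1.24  5.64] T [-0.114  0.706  0.009] w 0.0105 q [ 0.17  0.24  1.89 -0.    1.01  1.39]
shift tool [ 0.0013  0.0003 -0.0066]
turn tool [-0.0003 -0.0006  0.0001]
```

>>> arm_command --rows '[{"xyz": [0,0.0004,0.0005],"delta_rot": [0,0,0],"gripper": 0.0},{"xyz": [0,0,0.0005],"delta_rot": [0,0,0],"gripper": 0.0},{"xyz": [0,0,0.0],"delta_rot": [0,0,0],"gripper": 0.0}]' --force 110

```text
time: 9.95
tool_pos: [0.5896, 0.1281, 0.0993]
tcp_rot: [-2.581, 1.79, -0.002]
wrist_force: [-4.8, -0.6, 10.0]
width: 0.119
```

>>> arm_command --rows '[{"xyz": [0,0,0],"delta_rot": [0,0,-0.05],"gripper": 0.0},{"xyz": [0,0,0],"delta_rot": [0,0,-0.05],"gripper": 0.0}]'

```text
time: 10.15
tool_pos: [0.5895, 0.128, 0.0988]
tcp_rot: [-2.668, 1.658, -0.002]
wrist_force: [-4.3, -2.0, 7.2]
width: 0.116
```

```bash
python3 go.py 0.5897 0.1268 0.106 20.5
```

```text
t 10.15 tcp [0.5895 0.128  0.0988] jawyaw -63.7 zaxis [ 1.4e-03 -2.0e-04 -1.0e+00] F [-4.34 -2.01  7.18] T [-0.238  0.66  -0.363] w 0.0099 q [ 0.17  0.24  1.89 -0.    1.01  1.28]
shift tool [ 0.0011  0.0004 -0.0072]
turn tool [-3.0000e-04 -1.6000e-03 -1.4696e+00]
```

>>> arm_command --rows '[{"xyz": [0,0.0004,0.0007],"delta_rot": [0,0,-0.05],"gripper": 0.0},{"xyz": [0,0,0.0006],"delta_rot": [0,0,-0.05],"gripper": 0.0}]'

```text
time: 10.35
tool_pos: [0.5897, 0.1278, 0.0985]
tcp_rot: [-2.747, 1.522, -0.003]
wrist_force: [-5.4, -2.0, 13.5]
width: 0.12
```

>>> arm_command --rows '[{"xyz": [0,0,0.0003],"delta_rot": [0,0,-0.06],"gripper": 0.0},{"xyz": [0,0,0.0003],"delta_rot": [0,0,-0.06],"gripper": 0.0}]'

```text
time: 10.55
tool_pos: [0.5898, 0.1277, 0.0982]
tcp_rot: [-2.833, 1.355, -0.004]
wrist_force: [-6.1, -2.8, 13.3]
width: 0.122
```

```bash
python3 go.py 0.5897 0.1268 0.106 20.5
```

```text
t 10.55 tcp [0.5898 0.1277 0.0982] jawyaw -51.12 zaxis [ 2.5e-03 -1.0e-04 -1.0e+00] F [-6.1  -2.82 13.34] T [-0.453  1.02  -0.611] w 0.0104 q [ 0.17  0.24  1.89 -0.    1.01  1.06]
shift tool [ 0.0007  0.0006 -0.0078]
turn tool [-6.00e-04 -2.60e-03 -1.25e+00]
```

>>> arm_command --rows '[{"xyz": [-0.0001,0.0005,0],"delta_rot": [0,0,-0.07],"gripper": 0.0},{"xyz": [0,0,0.0001],"delta_rot": [0,0,-0.07],"gripper": 0.0},{"xyz": [0,0,0.0001],"delta_rot": [0,0,-0.07],"gripper": 0.0}]'

```text
time: 10.85
tool_pos: [0.5899, 0.1274, 0.098]
tcp_rot: [-2.959, 1.05, -0.006]
wrist_force: [-3.9, -3.3, 12.0]
width: 0.119
```

```bash
python3 go.py 0.5897 0.1268 0.106 20.5
```

```text
t 10.85 tcp [0.5899 0.1274 0.098 ] jawyaw -39.08 zaxis [ 0.0039  0.     -1.    ] F [-3.88 -3.27 11.97] T [-0.412  0.706 -0.651] w 0.0101 q [ 0.17  0.24  1.89 -0.    1.    0.85]
shift tool [ 0.0002  0.0006 -0.008 ]
turn tool [-7.0000e-04 -4.0000e-03 -1.0399e+00]
```

>>> arm_command --rows '[{"xyz": [0.0002,0.0004,0.0002],"delta_rot": [0,0,-0.07],"gripper": 0.0},{"xyz": [0,0,0.0002],"delta_rot": [0,0,-0.07],"gripper": 0.0},{"xyz": [0,0,0.0002],"delta_rot": [0,0,-0.07],"gripper": 0.0}]'

```text
time: 11.15
tool_pos: [0.5902, 0.1271, 0.0979]
tcp_rot: [-3.053, 0.735, -0.007]
wrist_force: [-3.2, -2.6, 13.4]
width: 0.122
```

>>> arm_command --rows '[{"xyz": [0,0,0.0002],"delta_rot": [0,0,-0.07],"gripper": 0.0},{"xyz": [0,0,0.0001],"delta_rot": [0,0,-0.07],"gripper": 0.0},{"xyz": [0,0,0.0001],"delta_rot": [0,0,-0.07],"gripper": 0.0}]'

```text
time: 11.45
tool_pos: [0.5905, 0.127, 0.0978]
tcp_rot: [-3.114, 0.411, -0.008]
wrist_force: [-3.1, -3.0, 13.5]
width: 0.116
```

```bash
python3 go.py 0.5897 0.1268 0.106 20.5
```

```text
t 11.45 tcp [0.5905 0.127  0.0978] jawyaw -15.05 zaxis [ 5.3e-03  3.0e-04 -1.0e+00] F [-3.1  -3.01 13.49] T [-0.426  0.723 -0.924] w 0.0099 q [ 0.17  0.24  1.89 -0.    1.    0.43]
shift tool [-0.0007  0.0004 -0.0082]
turn tool [-1.000e-04 -5.400e-03 -6.204e-01]
```

>>> arm_command --rows '[{"xyz": [0,0,-0.0003],"delta_rot": [0,0,-0.05],"gripper": 0.0},{"xyz": [0,0,0],"delta_rot": [0,0,-0.05],"gripper": 0.0}]'

```text
time: 11.65
tool_pos: [0.5907, 0.127, 0.0978]
tcp_rot: [-3.13, 0.256, -0.009]
wrist_force: [-1.4, -2.7, 12.2]
width: 0.116
```

```bash
python3 go.py 0.5897 0.1268 0.106 20.5;  python3 - <<'E'
from h import *
d=cam('side');save(d,'side7')
cv2.imwrite('pics/side7c.png',cv2.resize(d['pixels'][120:210,215:305][...,::-1],None,fx=6,fy=6,interpolation=cv2.INTER_CUBIC))
E
```

```text
t 11.65 tcp [0.5907 0.127  0.0978] jawyaw -9.37 zaxis [ 5.6e-03  3.0e-04 -1.0e+00] F [-1.44 -2.66 12.19] T [-0.453  0.563 -0.901] w 0.0099 q [ 0.17  0.24  1.89 -0.    1.    0.33]
shift tool [-0.0009  0.0003 -0.0082]
turn tool [ 3.000e-04 -5.700e-03 -5.212e-01]
```

View pics/side7c.png

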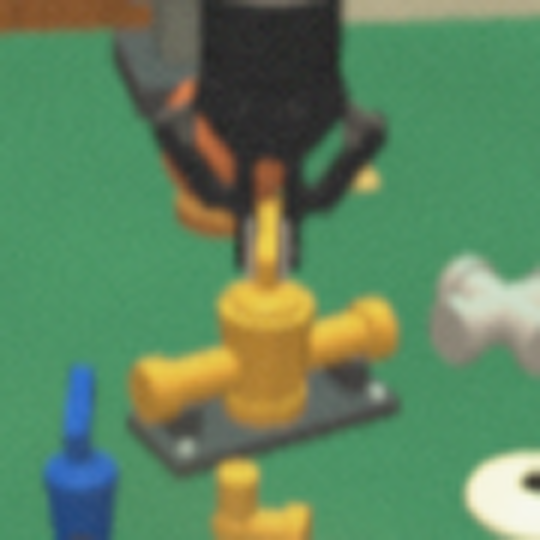

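The bar at about (268,240) follows the jaws and is now well round. The torque is a little above the stated range, so I ease the press to the lower end of the band.

>>> arm_command --rows '[{"xyz": [0,0,-0.0002],"delta_rot": [0,0,-0.07],"gripper": 0.0},{"xyz": [0,0,0],"delta_rot": [0,0,-0.07],"gripper": 0.0},{"xyz": [0,0,0],"delta_rot": [0,0,-0.07],"gripper": 0.0}]'

```text
time: 12.0
tool_pos: [0.591, 0.127, 0.0978]
tcp_rot: [-3.141, -0.075, -0.01]
wrist_force: [-1.2, -3.4, 9.7]
width: 0.116
```

```bash
python3 go.py 0.5897 0.1268 0.106 20.5
```

```text
t 12.0 tcp [0.591  0.127  0.0978] jawyaw 2.73 zaxis [ 6.2e-03  2.0e-04 -1.0e+00] F [-1.2  -3.41  9.73] T [-0.458  0.336 -0.891] w 0.0099 q [ 0.17  0.24  1.89 -0.    1.    0.12]
shift tool [-0.0012  0.0001 -0.0082]
turn tool [ 0.001  -0.0062 -0.3101]
```

>>> arm_command --rows '[{"xyz": [0,0,0.0002],"delta_rot": [0,0,-0.07],"gripper": 0.0},{"xyz": [0,0,0.0001],"delta_rot": [0,0,-0.07],"gripper": 0.0},{"xyz": [0,0,0.0001],"delta_rot": [0,0,-0.07],"gripper": 0.0}]'

```text
time: 12.3
tool_pos: [0.5913, 0.127, 0.0978]
tcp_rot: [3.115, 0.404, 0.011]
wrist_force: [-0.2, -2.6, 11.8]
width: 0.119
```

>>> arm_command --rows '[{"xyz": [0,0,0.0001],"delta_rot": [0,0,-0.07],"gripper": 0.0},{"xyz": [0,0,0],"delta_rot": [0,0,-0.03],"gripper": 0.0},{"xyz": [0,0,0],"delta_rot": [0,0,0],"gripper": 0.0}]'

```text
time: 12.6
tool_pos: [0.5915, 0.127, 0.0978]
tcp_rot: [3.091, 0.556, 0.012]
wrist_force: [-0.1, -2.0, 10.8]
width: 0.12
```

```bash
python3 go.py 0.5897 0.1268 0.106 20.5;  python3 - <<'E'
from h import *
import pickle
d=cam('side');save(d,'side8');pickle.dump(d,open('s8.pkl','wb'))
P=cloud(d)
hsv=cv2.cvtColor(d['pixels'],cv2.COLOR_RGB2HSV);b=cv2.inRange(hsv,(10,120,80),(30,255,255))
m=(np.hypot(P[...,0]-.59,P[...,1]-.126)<.045)&(P[...,2]>.105)&(P[...,2]<.14)&(b>0)
p=P[m];r=cv2.minAreaRect(p[:,:2].astype(np.float32)*1000);print(len(p),r,np.percentile(p[:,2],[5,50,95]))
cv2.imwrite('pics/side8c.png',cv2.resize(d['pixels'][120:210,215:305][...,::-1],None,fx=6,fy=6,interpolation=cv2.INTER_CUBIC))
E
```

```text
t 12.6 tcp [0.5915 0.127  0.0978] jawyaw 20.41 zaxis [ 7.4e-03  2.0e-04 -1.0e+00] F [-0.05 -1.99 10.77] T [-0.375  0.291 -0.488] w 0.0103 q [ 0.17  0.24  1.89 -0.    1.   -0.18]
shift tool [-0.0017 -0.0004 -0.0082]
turn tool [ 0.0024 -0.007  -0.0016]
41 ((596.49609375, 114.72130584716797), (15.195913314819336, 40.36433410644531), 2.329188108444214) [0.11328774 0.12413689 0.12837252]
```

View pics/side8c.png

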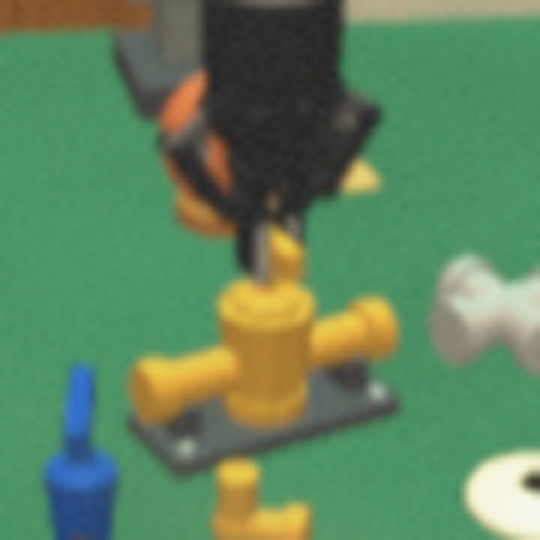

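Quarter turn is done. The bar lies along the line to (285,245), across the pipe. Releasing.

>>> arm_command --rows '[{"xyz": [0,0,0],"delta_rot": [0,0,0],"gripper": 0.03},{"xyz": [0,0,0],"delta_rot": [0,0,0],"gripper": 0.04},{"xyz": [0,0,0],"delta_rot": [0,0,0],"gripper": 0.04},{"xyz": [0,0,0],"delta_rot": [0,0,0],"gripper": 0.04}]'

```text
time: 13.05
tool_pos: [0.5876, 0.1274, 0.0936]
tcp_rot: [3.092, 0.558, -0.001]
wrist_force: [0.3, 0.6, 0.2]
width: 0.47
```

```bash
python3 go.py 0.5897 0.1268 0.2 20.5
```

```text
t 13.05 tcp [0.5876 0.1274 0.0936] jawyaw 20.47 zaxis [-7.e-04 -2.e-04 -1.e+00] F [0.27 0.57 0.19] T [0.003 0.017 0.014] w 0.0402 q [ 0.17  0.25  1.89 -0.    1.   -0.19]
shift tool [ 0.0016  0.0013 -0.1064]
turn tool [-0.0001  0.0007 -0.0006]
```

>>> arm_command --rows '[{"xyz": [0,0,-0.01],"delta_rot": [0,0,0],"gripper": 0.04},{"xyz": [0,0,-0.025],"delta_rot": [0,0,0],"gripper": 0.04},{"xyz": [0,0,-0.035],"delta_rot": [0,0,0],"gripper": 0.04},{"xyz": [0,0,-0.035],"delta_rot": [0,0,0],"gripper": 0.04},{"xyz": [-0.02,0.04,0],"delta_rot": [0,0,0],"gripper": 0.04},{"xyz": [-0.02,0.04,0],"delta_rot": [0,0,0],"gripper": 0.04},{"xyz": [-0.02,0.04,0],"delta_rot": [0,0,0],"gripper": 0.04},{"xyz": [-0.02,0.04,0],"delta_rot": [0,0,0],"gripper": 0.04},{"xyz": [-0.02,0.04,0],"delta_rot": [0,0,0],"gripper": 0.04},{"xyz": [0,0.04,0],"delta_rot": [0,0,0],"gripper": 0.04},{"xyz": [0,0,0],"delta_rot": [0,0,0],"gripper": 0.04},{"xyz": [0,0,0],"delta_rot": [0,0,0],"gripper": 0.04}]'

```text
time: 14.25
tool_pos: [0.5782, -0.1332, 0.1996]
tcp_rot: [-3.092, -0.554, -0.0]
wrist_force: [-0.8, 0.6, 0.1]
width: 0.465
```

```bash
python3 go.py 0.5897 0.1268 0.2 20.5
python3 - <<'E'
from h import *
o={n:cam(n) for n in('side','top')}
for n in o:
    d=o[n];save(d,n+'9');P=cloud(d)
    m=(np.hypot(P[...,0]-.59,P[...,1]-.126)<.05)&(P[...,2]>.1)&(P[...,2]<.14)
    p=P[m];print(n,len(p))
    if len(p)>20: print(cv2.minAreaRect(p[:,:2].astype(np.float32)*1000),np.percentile(p[:,2],[5,50,95]).round(4))
a=[cv2.resize(o[n]['pixels'][b[0]:b[0]+90,b[1]:b[1]+90][...,::-1],None,fx=4.4,fy=4.4,interpolation=cv2.INTER_CUBIC) for n,b in(('side',(120,215)),('top',(135,165)))]
cv2.imwrite('pics/c9.png',np.hstack(a))
E
```

```text
t 14.25 tcp [ 0.5782 -0.1332  0.1996] jawyaw 20.33 zaxis [ 3.e-04  3.e-04 -1.e+00] F [-0.78  0.55  0.15] T [-0.004  0.02   0.084] w 0.0397 q [-0.27  0.13  1.82  0.    1.19 -0.62]
shift tool [ 0.1011 -0.2399 -0.0003]
turn tool [-0.0002 -0.0004 -0.0029]
side 11
top 118
((589.3262939453125, 127.09286499023438), (12.574629783630371, 65.85664367675781), 19.245193481445312) [0.1121 0.1241 0.1278]
```

View pics/c9.png

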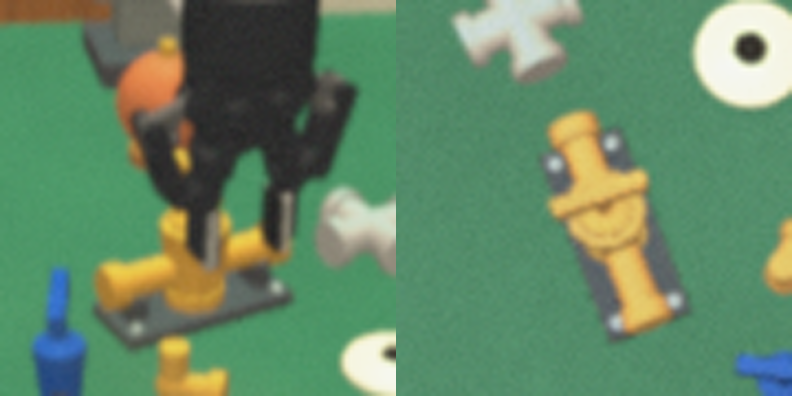

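View pics/top9.png

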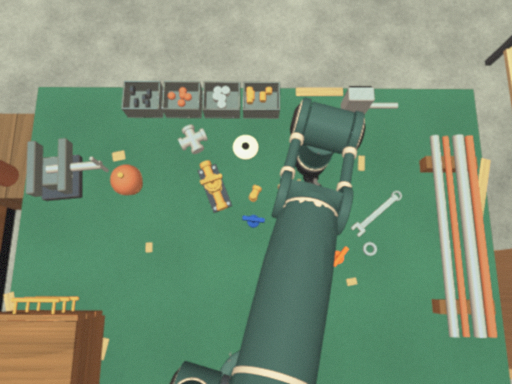

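The plug stands upright in the bore. Its bar runs at 109° with the pipe at about 20°, and the other parts in view look unmoved. Handing in.

```bash
python3 -c "
from workcell import bot
print(bot.finish_job())"
```

```text
the job is handed in; nothing more can be done
None
```

I took the brass cross-bar plug out of the block, felt it into the bore with its bar in line with the pipe, and turned it a quarter turn. I kept it pressed down with about 7–13.5 N at the wrist (plus about 2 N of plug weight), then let go and moved clear. The job was handed in at about 14 s, and no verdict was reported.

- **Last checks, good:** The top camera puts the bar centre at (0.589, 0.127), within about 1 mm of the bore axis. The bar lies at about 109° and the pipe at about 20–21°, so it is straight across. The top of the bar is at about 0.127 m, so it sits well below the height limit. The gripper read no load after release, and the bystanders I could see looked unmoved.
- **Not fully clean:**
  - **Torque:** it rose to about 0.9 N m during part of the turn, above the 0.3–0.6 stated. I eased the press to about 10–12 N from there.
  - **Low press at the start:** the 7 N reading came in the first few degrees of turn, before I added press.
- **Not verified:** I couldn't measure the wall force, so I don't know whether it stayed under 220 N or how firmly the plug is still gripped. The block and the square plug were hidden under the arm in the last top view.

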